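# Bolt the key steriliser and hold its timer dial at the third click

## Robot

A 6-joint arm with a two-finger parallel gripper is mounted at the origin on the work surface. World frame = base frame: x ahead of the robot, y to its left, z up, the work surface at z = 0. Lengths are in m, angles in rad, forces in N, time in s.
With the tool pointing down it reaches from about 0.375 to 0.975 m from the base axis. Payload 3.8 kg.
Tool frame: the origin (TCP) lies midway between the tips of the shut fingers; the grasp point (between the pads) lies 19 mm behind it; z points along the fingers, y is the line along which they close (so a half turn about z gives the same grasp; the last joint's range is limited). The gripper opens to 85 mm and grips with 20 to 120 N. Pads are 22 mm wide; open, the fingers measure 114 mm over their backs; the gripper's body (76 mm by 85 mm) begins 54 mm behind the grasp point. The pads swing forward as they close: fully open they stand 13 mm farther back than shut.
Start: joints at [-1.253, 0.264, 1.604, -0, 1.274, -0.037], TCP at [0.234, -0.633, 0.231] pointing down, gripper open.
Joint ranges: [-2.63, 2.63], [-0.94, 2.18], [0.31, 2.57], [-1.31, 4.45], [0, 2.66], [-2.55, 2.55]. Speed limits (rad/s): [2.57, 2.57, 3.14, 3.14, 3.14, 3.14].

## Interface

Orientations are given as a rotation vector (axis times angle).
In Python, from workcell import read_state, vision, ticket gives the robot as it stands. The module is installed in compiled form; this text tells all that it offers.
- The arm moves only by the tool jog_arm, never from a script. Its arguments are lists of equal length, an entry for each row: "turn": the turn, a rotation vector about the tool's x, y, z in rad, a list of three; "delta_pos": the shift along the tool's x, y, z in m, a list of three; "gripper": the finger opening in m, from 0 to 0.0854. In form: {"turn": [[rx, ry, rz], ...], "delta_pos": [[dx, dy, dz], ...], "gripper": [gripper, ...]}. A call has 1 to 20 rows; each row shifts and turns the commanded pose from where the row before left it, along the tool's axes as they then stand; what a row does not reach is not made up. A row lasts 1/12 s, in which the tool goes at most 41.7 mm and 7.16 degrees, less where a joint would pass 70% of its speed; a pose out of reach is approached as far as the arm can. A call with a gripper value outside its range is refused whole. The fingers move at their own pace and stop on an object; "grip_force" is the grip in N (left out, the last holds). Time passes only in rows, so rows that do not move let the fingers close. It gives the time, the measured TCP pose, the force, the opening and the grip force at its end, in the units of the state.
- read_state(): the state, without advancing time (a new reading comes with each control period).
- vision.read_camera(name): name is "scene" or "top" or "wrist"; returns the picture (384x512x3 uint8, red, green, blue); there is no depth.
- vision.calibration(name): a dict with "vfov" (degrees; the focal length in pixels is half the picture's height over the tangent of half this angle, whatever the lens; pixels are square), "cx", "cy" (the principal point, pixels), "R" (3x3) and "t" (3): a world point X has camera coordinates R X + t; the wrist camera has in their place "mount" (4x4, takes a point from camera to tool coordinates, whose origin is the TCP and whose axes are the flange's). Camera axes: x right, y down, z forward; pixel columns grow to the right and rows downward; lengths in m; the calibration is good to about 2 mm. A picture is of the moment at which its call begins: read the wrist's pose just before it. calibration takes no time and is no camera call.
- ticket.finish_job(): hands the job in; it is judged then, once.
The state is a dict: "time": time; "q": joint angles; "joint_vel": joint speeds; "joint_torque": joint torques, N m; "tool_pos": TCP position; "tcp_rot": TCP orientation; "wrist_force": force on the tool from outside, world axes, zero at the start; "torque": the same for the moment, N m; "width": opening from 0.0 (shut) to 1.0 (fully open); "grip_force": force on a finger pad.
Only numpy, scipy, OpenCV 4.12 (cv2) and the standard library are available. Lean on these libraries where they do the work, as an engineer would, in place of code of your own. Each camera call takes 0.05 s, during which the arm holds its last target. There are 200 camera calls.

## Task

Run the key steriliser: slide the red-knobbed bolt on its lid fully home into the brass keeper, and only then press the orange paddle of the spring-return timer dial down past its first two clicks to the third. The dial springs back when let go, so finish with your fingers still pressing the paddle, holding the dial at the third click. Leave the pawns, tea bowl, key tray and glasses case where they are.

Things in the scene. Friction and masses are not known exactly. Their poses are not given: they have to be found in the camera images.
- case: Key steriliser: fixed white box 160 (x) x 240 (y) x 70 mm high with a shut grey lid. Origin at the centre of its underside, z up. A steel barrel bolt lies on top along the box's y axis at x = +30 mm and slides towards +y into a brass keeper at y = +100 mm. Two fixed steel guides (30 mm in x, 14 mm in y, centred at y = -78 and +47 mm) and the keeper stand up to z = 88 mm.
- bolt (a joint): Slide of the bolt, m: 0 = fully drawn back, 0.048 = fully home in the keeper (hard stop). It grows towards the case's +y. Friction about 2 N; stays where it is left. May start part-way.
- bolt_knob (a point): Centre (half-way up) of the bolt's upright red knob, a cylinder 14 mm across, 42 mm tall from the rod's axis to its top 121 mm above the table; this point is 100 mm above the table. Its axes are the case's: y is the way the bolt slides home. The rod below (10 mm thick) has its top 84 mm above the table, so the free part of the knob is 37 mm tall.
- timer: Timer: fixed white stand, 50 mm thick (x), 76 mm wide (y from -44 to +32 mm), 92 mm high, on a grey foot 100 (x) x 130 (y) x 8 mm. Origin at the centre of its foot's underside, z up. A black dial turns on a level axle along x, 66 mm above the table at y = 0, with a yellow pointer on both faces and red dots on the stand at the clicks (one, two, three dots; grey dot = rest). The dial's paddle sticks out of the stand's +y side.
- dial (a joint): Turn of the dial, rad: 0 = rest, grows as the paddle is pressed down. Clicks at 0.24, 0.48 and 0.72 (the third), hard stop at 0.77. A spring returns it to 0 from everywhere when let go; pressing takes about 1 to 8 N at the paddle (rising and falling over each click) up to the hard stop.
- dial_pad (a point): Middle of the top face of the orange thumb pad (32 mm along the axle, 30 mm along the arm, 10 mm thick) at the paddle's end, 85 mm from the axle. It moves with the dial: at rest it is about 101 mm above the table with the arm sloping up 0.36 rad, at the third click about 41 mm above the table with the arm sloping down 0.36 rad; it stays within 10 mm of the same vertical line.
- pawn_black: Black chess pawn, 16 mm across, 31 mm high, standing on a chessboard (160 x 160 x 16 mm). Origin at the centre of its foot. Bystander.
- pawn_white: White chess pawn, 16 mm across, 31 mm high, standing on the same chessboard. Origin at the centre of its foot. Bystander.
- tea_bowl: Blue ceramic tea bowl, 110 mm across, 60 mm high. Origin at the centre of its underside. Bystander.
- key_tray: Steel key tray 150 (x) x 100 (y) x 20 mm. Origin at the centre of its underside. Bystander.
- glasses_case: Blue glasses case 160 (x) x 60 (y) x 40 mm. Origin at the centre of its underside. Bystander.
Things that resemble listed ones, but are neither listed nor needed, are in the scene too. What is shaped like the timer but pink or purple is not meant.

How it is judged:
By the outcome, as a careful person would: the job done as asked, in the order asked, and still so for the second after the job is handed in, while the arm keeps its last pose, push and grip.
It also fails if it takes over 48 s, if anything falls off the work surface, if the arm or the gripper's body presses on something with over 40 N, if the wrist force passes 120 N, or if a joint passes its speed limit or range.

## Working session

There is one attempt and no reset: what is moved stays moved. The work goes in short steps, Python scripts to look and compute and a tool call to move; the robot and the scene stay as the last step left them, time stands still between calls to the robot, and variables do not carry over. Pictures are saved under pics/ and viewed, at most 10 in all, crops included, and the job is handed in when it is done.

Besides the shell and the picture viewer there is one more tool, called as a command line: name --argument value ..., lists and objects as JSON in quotes. jog_arm: Moves the arm, as the interface text tells. Its arguments: {"type":"object","properties":{"turn":{"type":"array","items":{"type":"array","items":{"type":"number"}}},"delta_pos":{"type":"array","items":{"type":"array","items":{"type":"number"}}},"gripper":{"type":"array","items":{"type":"number"}},"grip_force":{"type":"number"}},"required":["turn","delta_pos","gripper"]}

```bash
mkdir -p pics; python3 - <<'E'
from workcell import read_state, vision
import cv2, numpy as np
np.set_printoptions(precision=4,suppress=True)
for n in ["scene","top"]:
    im=vision.read_camera(n); cv2.imwrite(f"pics/{n}0.png",cv2.resize(im[:,:,::-1],(800,600),interpolation=cv2.INTER_CUBIC))
    cv2.imwrite(f"{n}0_raw.png",im[:,:,::-1])
    print(n,vision.calibration(n))
print(vision.calibration("wrist")); print(read_state())
E
```

```text
scene {'vfov': 52.26257211204523, 'cx': 259.072286499068, 'cy': 192.22880732619842, 'R': array([[ 0.1522,  0.9883,  0.012 ],
       [ 0.705 , -0.1001, -0.7021],
       [-0.6927,  0.1153, -0.7119]]), 't': array([-0.0745, -0.3402,  1.6403])}
top {'vfov': 55.841335192262164, 'cx': 251.5067801474329, 'cy': 188.51129774459645, 'R': array([[-0.0248, -0.9997, -0.0057],
       [-0.9945,  0.0253, -0.1013],
       [ 0.1014,  0.0031, -0.9948]]), 't': array([0.0227, 0.5623, 1.1885])}
{'vfov': 66.59194662757257, 'cx': 254.66109865880344, 'cy': 191.70201626144478, 'mount': array([[-0.0011, -0.9588, -0.2842,  0.0723],
       [ 1.    , -0.001 , -0.0004, -0.0009],
       [ 0.0001, -0.2842,  0.9588, -0.1427],
       [ 0.    ,  0.    ,  0.    ,  1.    ]])}
{'time': 0.1, 'q': array([-1.2529,  0.2647,  1.6052, -0.    ,  1.2737, -0.0369]), 'joint_vel': array([ 0.0011, -0.0021, -0.0021,  0.0009, -0.0002,  0.0008]), 'joint_torque': array([ -0.0003, -51.6706, -36.859 ,   0.    ,   0.0063,  -0.    ]), 'tool_pos': array([ 0.2343, -0.6323,  0.2301]), 'tcp_rot': array([-3.0903, -0.554 ,  0.0005]), 'wrist_force': array([0.835 , 0.3566, 0.8232]), 'torque': array([-0.0109,  0.0277, -0.0132]), 'grip_force': 0.0, 'width': 0.9977700541291918}
```

View pics/scene0.png

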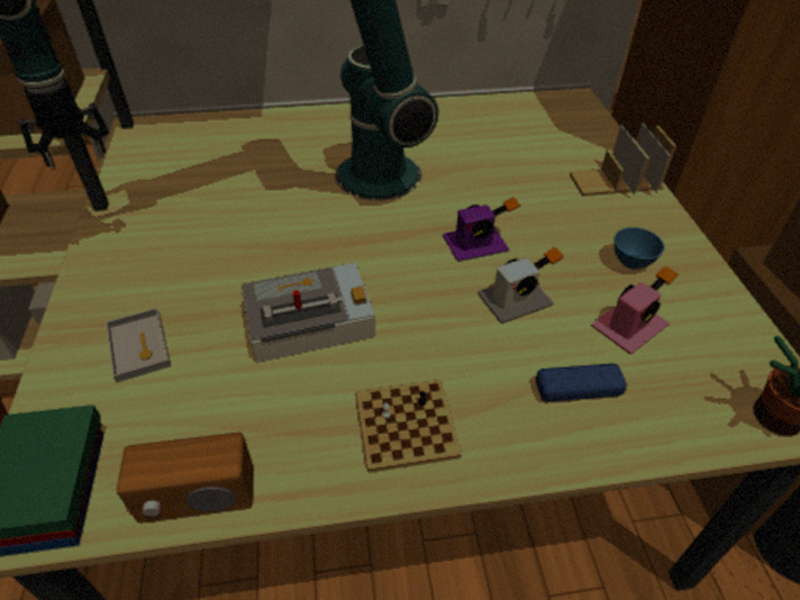

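View pics/top0.png

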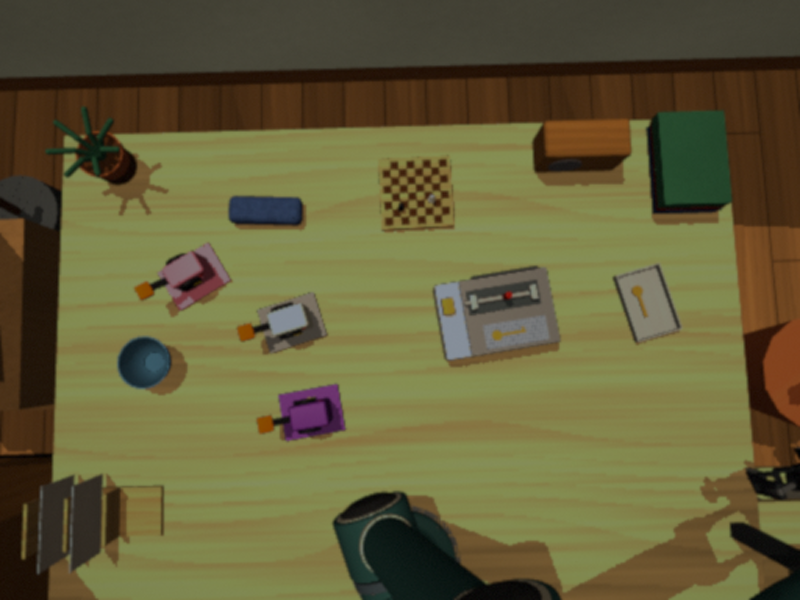

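The scene view has the steriliser's red knob near (297,299), with the white timer's orange pad at (554,257). In the top view the knob is at (507,296), the keeper at (448,305) and the pad at (246,332). I'll enlarge both areas.

```bash
python3 - <<'E'
import cv2, numpy as np
s=cv2.imread("scene0_raw.png"); t=cv2.imread("top0_raw.png")
def crop(im,x,y,w,h,k): return cv2.resize(im[y:y+h,x:x+w],(w*k,h*k),interpolation=cv2.INTER_CUBIC)
a=crop(t,270,165,100,75,4); b=crop(t,140,165,100,75,4)
c=crop(s,150,160,100,75,4); d=crop(s,295,145,100,75,4)
cv2.imwrite("pics/crops.png",np.vstack([np.hstack([a,b]),np.hstack([c,d])]))
E
```

```text
(no output)
```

View pics/crops.png

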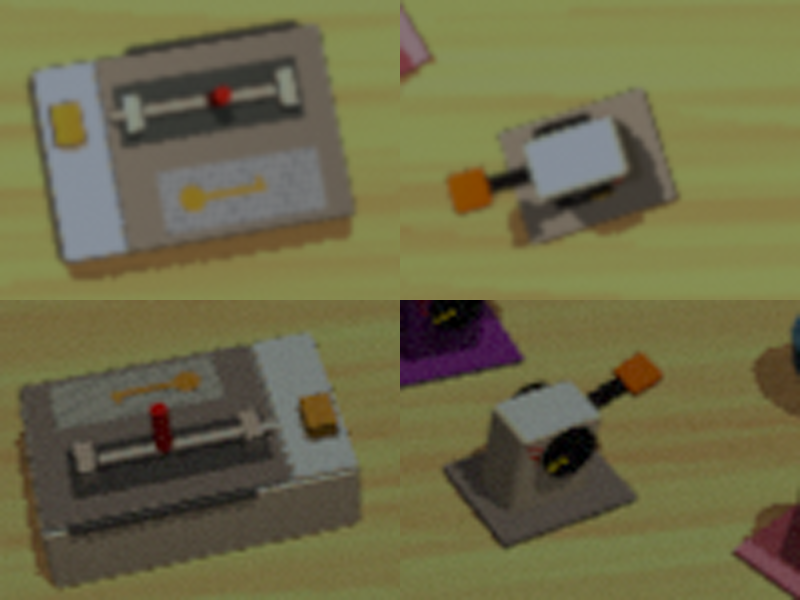

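The crops show, in the top view, the knob top at raw (325.5,189), guides at (303.5,193.3) and (342,186.8), keeper (287,196), pad (157.3,212.5). In the scene view: knob top (189.8,187.5), pad (354.5,163.5).

```bash
cat > h.py <<'E'
import numpy as np
from workcell import vision, read_state
from scipy.spatial.transform import Rotation as Ro
np.set_printoptions(precision=4,suppress=True)
def cam(n, st=None):
    c=vision.calibration(n); f=192/np.tan(np.radians(c["vfov"])/2)
    if n=="wrist":
        M=c["mount"]; Rt=Ro.from_rotvec(st["tcp_rot"]).as_matrix()
        Rc=Rt@M[:3,:3]; o=Rt@M[:3,3]+st["tool_pos"]
    else: Rc=c["R"].T; o=-Rc@c["t"]
    return f,c["cx"],c["cy"],Rc,o
def onz(n,u,v,z,st=None):
    f,cx,cy,Rc,o=cam(n,st); d=Rc@np.array([(u-cx)/f,(v-cy)/f,1]); return o+d*(z-o[2])/d[2]
E
python3 - <<'E'
from h import *
a=lambda x,y:(270+x/4,165+y/4); b=lambda x,y:(140+x/4,165+y/4); c=lambda x,y:(150+x/4,160+y/4); d=lambda x,y:(295+x/4,145+y/4)
for nm,cn,p,z in [("knob","top",a(222,96),.121),("knob","scene",c(159,110),.121),("g1","top",a(134,113),.088),("g2","top",a(288,87),.088),("keep","top",a(68,124),.088),("keep","scene",c(318,104),.088),
 ("g1","scene",c(250,121),.088),("g2","scene",c(84,153),.088),("pad","top",b(69,190),.101),("pad","scene",d(238,74),.101)]+[("lid","top",a(*q),.07) for q in [(32,72),(322,28),(353,213),(68,262)]]+[("stand","top",b(*q),.092) for q in [(125,137),(215,118),(228,178),(138,203)]]+[("foot","top",b(*q),.008) for q in [(100,133),(240,90),(278,196),(125,245)]]+[("footS","scene",d(*q),.008) for q in [(45,168),(235,196),(108,246)]]:
    print(nm,cn,onz(cn,*p,z))
E
```

```text
knob top [ 0.546  -0.2209  0.121 ]
knob scene [ 0.5527 -0.2167  0.121 ]
g1 top [ 0.5373 -0.1569  0.088 ]
g2 top [ 0.555  -0.2805  0.088 ]
keep top [ 0.5298 -0.1041  0.088 ]
keep scene [ 0.5291 -0.0989  0.088 ]
g1 scene [ 0.5402 -0.1517  0.088 ]
g2 scene [ 0.5564 -0.2756  0.088 ]
pad top [0.4871 0.3063 0.101 ]
pad scene [0.4958 0.3088 0.101 ]
lid top [ 0.5743 -0.0781  0.07  ]
lid top [ 0.6043 -0.315   0.07  ]
lid top [ 0.4538 -0.332   0.07  ]
lid top [ 0.4204 -0.1019  0.07  ]
stand top [0.5284 0.2642 0.092 ]
stand top [0.5418 0.1925 0.092 ]
stand top [0.4938 0.1826 0.092 ]
stand top [0.4759 0.254  0.092 ]
foot top [0.5389 0.3045 0.008 ]
foot top [0.5728 0.1846 0.008 ]
foot top [0.4815 0.1533 0.008 ]
foot top [0.4434 0.2834 0.008 ]
footS scene [0.4884 0.1604 0.008 ]
footS scene [0.5427 0.3085 0.008 ]
footS scene [0.5823 0.1895 0.008 ]
```

jog_arm --turn '[[0, 0, -0.123], [0, 0, -0.123], [0, 0, -0.123], [0, 0, -0.123], [0, 0, -0.123], [0, 0, -0.123], [0, 0, -0.123], [0, 0, -0.123], [0, 0, -0.123], [0, 0, -0.123], [0, 0, -0.123]]' --delta_pos '[[0, 0, 0], [0, 0, 0], [0, 0, 0], [0, 0, 0], [0, 0, 0], [0, 0, 0], [0, 0, 0], [0, 0, 0], [0, 0, 0], [0, 0, 0], [0, 0, 0]]' --gripper '[0, 0, 0, 0, 0, 0, 0, 0, 0, 0, 0]'

```text
time: 1.02
tool_pos: [0.2344, -0.6325, 0.2305]
tcp_rot: [-2.056, -2.374, -0.001]
wrist_force: [-0.1, 0.8, 0.2]
width: 0.002
grip_force: 0.0
```

jog_arm --turn '[[0, 0, 0], [0, 0, 0], [0, 0, 0], [0, 0, 0], [0, 0, 0], [0, 0, 0], [0, 0, 0], [0, 0, 0], [0, 0, 0], [0, 0, 0], [0, 0, 0], [0, 0, 0], [0, 0, 0], [0, 0, 0], [0, 0, 0], [0, 0, 0], [0, 0, 0], [0, 0, 0]]' --delta_pos '[[0.019, 0.0218, 0], [0.019, 0.0218, 0], [0.019, 0.0218, 0], [0.019, 0.0218, 0], [0.019, 0.0218, 0], [0.019, 0.0218, 0], [0.019, 0.0218, 0], [0.019, 0.0218, 0], [0.019, 0.0218, 0], [0.019, 0.0218, 0], [0.019, 0.0218, 0], [0.019, 0.0218, 0], [0.019, 0.0218, 0], [0.019, 0.0218, 0], [0.019, 0.0218, 0], [0.019, 0.0218, 0], [0.019, 0.0218, 0], [0, 0, 0]]' --gripper '[0, 0, 0, 0, 0, 0, 0, 0, 0, 0, 0, 0, 0, 0, 0, 0, 0, 0]'

```text
time: 2.52
tool_pos: [0.5601, -0.2583, 0.2307]
tcp_rot: [-2.059, -2.371, -0.004]
wrist_force: [-0.1, 0.5, -0.2]
width: 0.0
grip_force: 0.0
```

```bash
cat > look.py <<'E'
import sys,cv2,pickle
from h import *
st=read_state(); im=vision.read_camera("wrist"); pickle.dump(st,open(sys.argv[1]+".pkl","wb"))
cv2.imwrite(f"pics/{sys.argv[1]}.png",cv2.resize(im[:,:,::-1],(768,576),interpolation=cv2.INTER_CUBIC))
print(st["time"],st["tool_pos"],Ro.from_rotvec(st["tcp_rot"]).as_matrix(),st["wrist_force"],st["q"])
E
python3 look.py w1
```

```text
2.5167 [ 0.5601 -0.2583  0.2307] [[-0.1403  0.9901  0.0009]
 [ 0.9901  0.1403  0.0025]
 [ 0.0023  0.0012 -1.    ]] [-0.1022  0.5438 -0.2194] [-0.474   0.1555  1.735   0.0027  1.2515 -0.6156]
```

View pics/w1.png

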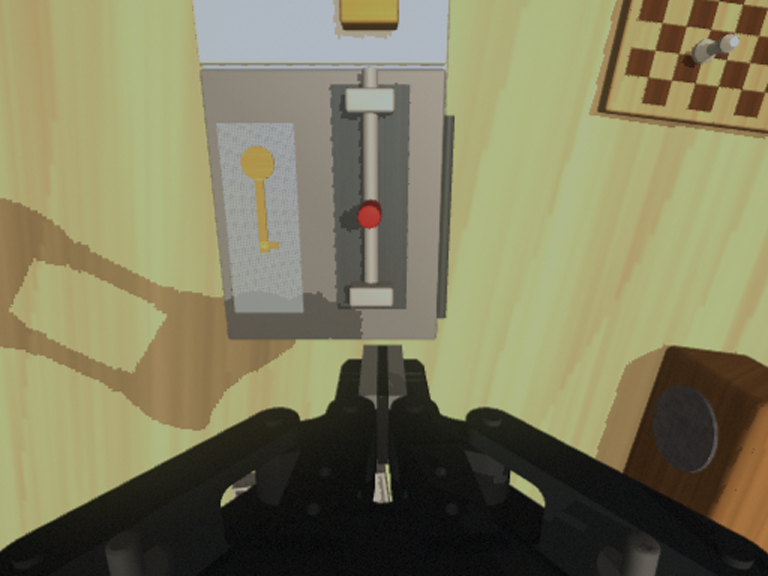

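The wrist view shows the bolt aligned with the picture's vertical: knob top (370,215), guides (370,99) and (371,296), keeper (369,12).

```bash
python3 - <<'E'
from h import *
import pickle
st=pickle.load(open("w1.pkl","rb")); Rt=Ro.from_rotvec(st["tcp_rot"]).as_matrix()
for n,u,v,z in [("knob",370,215,.121),("g1",370,99,.088),("g2",371,296,.088),("keepEdge",369,27,.088)]:
    p=onz("wrist",u/1.5,v/1.5,z,st); print(n,p,"in tool",Rt.T@(p-st["tool_pos"]))
E
```

```text
knob [ 0.5473 -0.2178  0.121 ] in tool [ 0.0417 -0.0071  0.1097]
g1 [ 0.5379 -0.1531  0.088 ] in tool [ 0.107  -0.0074  0.1429]
g2 [ 0.5549 -0.2763  0.088 ] in tool [-0.0174 -0.0078  0.1426]
keepEdge [ 0.5322 -0.115   0.088 ] in tool [ 0.1455 -0.0076  0.143 ]
```

jog_arm --turn '[[0, 0, 0], [0, 0, 0], [0, 0, 0], [0, 0, 0], [0, 0, 0], [0, 0, 0], [0, 0, 0], [0, 0, 0], [0, 0, 0], [0, 0, 0], [0, 0, 0], [0, 0, 0], [0, 0, 0]]' --delta_pos '[[0.005, -0.0035, 0], [0.005, -0.0035, 0], [0, 0, 0.02], [0, 0, 0.02], [0, 0, 0.02], [0, 0, 0.02], [0, 0, 0.02], [0, 0, 0.02], [0, 0, 0.0135], [0, 0, 0], [0.004, 0, 0], [0.004, 0, 0], [0, 0, 0]]' --gripper '[0, 0, 0, 0, 0, 0, 0, 0, 0, 0, 0, 0, 0]'

```text
time: 3.65
tool_pos: [0.5489, -0.2454, 0.0995]
tcp_rot: [2.063, 2.367, 0.001]
wrist_force: [0.1, 0.2, 0.2]
width: -0.001
grip_force: 0.0
```

jog_arm --turn '[[0, 0, 0], [0, 0, 0], [0, 0, 0], [0, 0, 0], [0, 0, 0], [0, 0, 0], [0, 0, 0]]' --delta_pos '[[0.003, 0, 0], [0.003, 0, 0], [0.003, 0, 0], [0.003, 0, 0], [0.003, 0, 0], [0.003, 0, 0], [0, 0, 0]]' --gripper '[0, 0, 0, 0, 0, 0, 0]'

```text
time: 4.23
tool_pos: [0.5459, -0.2272, 0.0981]
tcp_rot: [2.063, 2.368, 0.001]
wrist_force: [0.5, -0.7, 1.7]
width: 0.001
grip_force: 0.4
```

jog_arm --turn '[[0, 0, 0], [0, 0, 0], [0, 0, 0], [0, 0, 0], [0, 0, 0], [0, 0, 0]]' --delta_pos '[[0.003, 0, 0], [0.003, 0, 0], [0.003, 0, 0], [0.003, 0, 0], [0.003, 0, 0], [0, 0, 0]]' --gripper '[0, 0, 0, 0, 0, 0]'

```text
time: 4.73
tool_pos: [0.5434, -0.212, 0.0976]
tcp_rot: [-2.063, -2.368, -0.0]
wrist_force: [1.3, -1.1, 0.1]
width: 0.002
grip_force: 0.3
```

jog_arm --turn '[[0, 0, 0], [0, 0, 0], [0, 0, 0], [0, 0, 0]]' --delta_pos '[[0.002, 0, 0], [0.002, 0, 0], [0.002, 0, 0], [0, 0, 0]]' --gripper '[0, 0, 0, 0]'

```text
time: 5.07
tool_pos: [0.5425, -0.2064, 0.0976]
tcp_rot: [-2.064, -2.368, -0.0]
wrist_force: [0.2, -1.2, 0.8]
width: 0.002
grip_force: 0.4
```

jog_arm --turn '[[0, 0, 0], [0, 0, 0], [0, 0, 0], [0, 0, 0]]' --delta_pos '[[0.002, 0, 0], [0.002, 0, 0], [0.002, 0, 0], [0, 0, 0]]' --gripper '[0, 0, 0, 0]'

```text
time: 5.4
tool_pos: [0.5425, -0.2054, 0.0979]
tcp_rot: [2.058, 2.365, -0.008]
wrist_force: [1.4, -16.7, -4.2]
width: -0.004
grip_force: 8.4
```

jog_arm --turn '[[0, 0, 0], [0, 0, 0], [0, 0, 0], [0, 0, 0]]' --delta_pos '[[0.002, 0, 0], [0.002, 0, 0], [0.002, 0, 0], [0, 0, 0]]' --gripper '[0, 0, 0, 0]'

```text
time: 5.73
tool_pos: [0.5425, -0.205, 0.0981]
tcp_rot: [2.051, 2.36, -0.016]
wrist_force: [3.0, -35.4, -11.5]
width: 0.001
grip_force: 17.1
```

jog_arm --turn '[[0, 0, 0], [0, 0, 0], [0, 0, 0], [0, 0, 0], [0, 0, 0], [0, 0, 0], [0, 0, 0], [0, 0, 0], [0, 0, 0], [0, 0, 0]]' --delta_pos '[[-0.006, 0, 0], [-0.008, 0, 0], [-0.01, 0, 0], [0, 0, -0.025], [0, 0, -0.03], [0, 0, -0.03], [0, 0, -0.03], [0, 0, -0.02], [0, 0, 0], [0, 0, 0]]' --gripper '[0, 0, 0, 0, 0, 0, 0, 0, 0, 0]'

```text
time: 6.57
tool_pos: [0.5453, -0.2187, 0.2343]
tcp_rot: [2.062, 2.367, 0.002]
wrist_force: [-0.4, 0.3, -0.5]
width: 0.002
grip_force: 0.0
```

```bash
python3 look.py w2
```

```text
6.5667 [ 0.5453 -0.2187  0.2343] [[-0.137   0.9906  0.0027]
 [ 0.9906  0.137  -0.0006]
 [-0.001   0.0026 -1.    ]] [-0.4349  0.3071 -0.5142] [-0.4242  0.0958  1.7949  0.0006  1.2482 -0.5618]
```

View pics/w2.png

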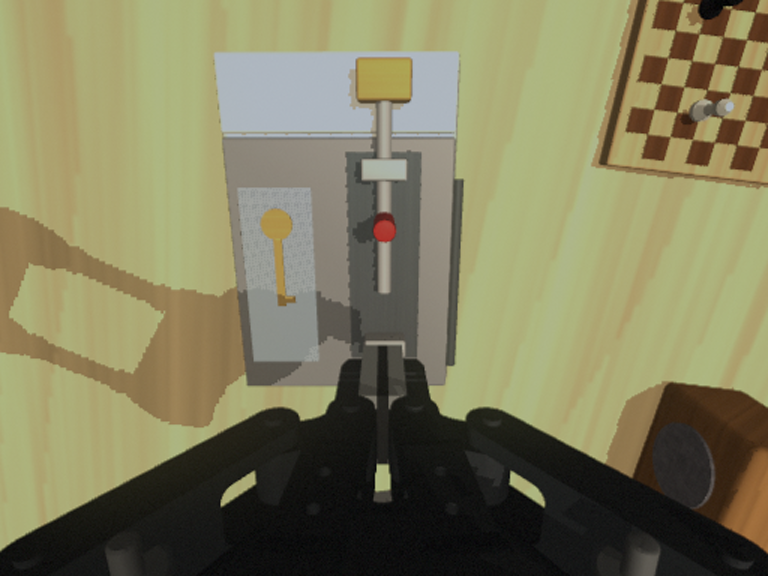

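The rod now enters the brass keeper (rod meets the keeper at (385,100), knob at (384,230)), so the bolt is home. Next is the timer.

jog_arm --turn '[[0, 0, -0.12], [0, 0, 0], [0, 0, 0], [0, 0, 0], [0, 0, 0], [0, 0, 0], [0, 0, 0], [0, 0, 0], [0, 0, 0], [0, 0, 0], [0, 0, 0], [0, 0, 0], [0, 0, 0], [0, 0, 0], [0, 0, 0], [0, 0, 0], [0, 0, 0], [0, 0, 0], [0, 0, 0], [0, 0, 0]]' --delta_pos '[[0, 0, 0], [0.0273, 0.0046, 0], [0.0273, 0.0046, 0], [0.0273, 0.0046, 0], [0.0273, 0.0046, 0], [0.0273, 0.0046, 0], [0.0273, 0.0046, 0], [0.0273, 0.0046, 0], [0.0273, 0.0046, 0], [0.0273, 0.0046, 0], [0.0273, 0.0046, 0], [0.0273, 0.0046, 0], [0.0273, 0.0046, 0], [0.0273, 0.0046, 0], [0.0273, 0.0046, 0], [0.0273, 0.0046, 0], [0.0273, 0.0046, 0], [0.0273, 0.0046, 0], [0.0273, 0.0046, 0], [0, 0, 0]]' --gripper '[0, 0, 0, 0, 0, 0, 0, 0, 0, 0, 0, 0, 0, 0, 0, 0, 0, 0, 0, 0]'

```text
time: 8.28
tool_pos: [0.4974, 0.2813, 0.23]
tcp_rot: [-1.912, -2.488, 0.004]
wrist_force: [0.6, -0.6, -0.3]
width: 0.001
grip_force: 0.0
```

```bash
python3 look.py w3
```

```text
8.2833 [0.4974 0.2813 0.23  ] [[-0.2576  0.9662 -0.0046]
 [ 0.9663  0.2576  0.0006]
 [ 0.0018 -0.0043 -1.    ]] [ 0.6471 -0.5999 -0.2868] [0.4695 0.0724 1.8285 0.0028 1.2447 0.2081]
```

View pics/w3.png

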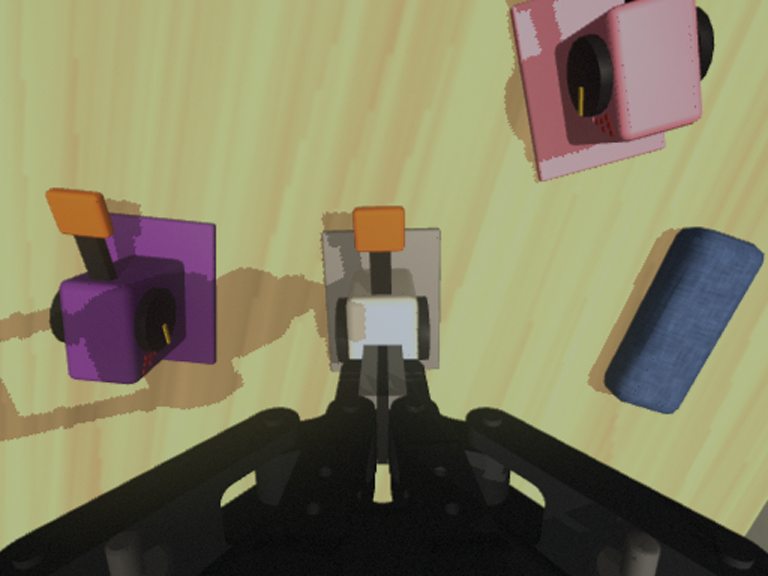

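The white timer is aligned with the picture. The orange pad is centred near (380,228), with edges at x 354–405 and y 207–249.

```bash
python3 - <<'E'
from h import *
import pickle
st=pickle.load(open("w3.pkl","rb")); Rt=Ro.from_rotvec(st["tcp_rot"]).as_matrix()
for n,u,v,z in [("pad",380,228,.101),("outer",380,207,.106),("inner",380,249,.096),("footTL",322,231,.008),("footTR",440,229,.008),("footBR",439,369,.008)]:
    p=onz("wrist",u/1.5,v/1.5,z,st); print(n,p,"in tool",Rt.T@(p-st["tool_pos"]))
E
```

```text
pad [0.4874 0.3112 0.101 ] in tool [ 0.0312 -0.0014  0.129 ]
outer [0.484  0.3242 0.106 ] in tool [ 0.0447 -0.0014  0.124 ]
inner [0.491  0.2974 0.096 ] in tool [ 0.0169 -0.0015  0.134 ]
footTL [0.4441 0.2823 0.008 ] in tool [ 0.0143 -0.0502  0.2222]
footTR [0.5389 0.3093 0.008 ] in tool [0.0159 0.0483 0.2218]
footBR [0.5758 0.1857 0.008 ] in tool [-0.1129  0.0521  0.2215]
```

jog_arm --turn '[[0, 0, 0], [0, 0, 0], [0, 0, 0], [0, 0, 0], [0, 0, 0], [0, 0, 0], [0, 0, 0], [0, 0, 0], [0, 0, 0]]' --delta_pos '[[0.015, -0.001, 0], [0.015, 0, 0], [0, 0, 0.02], [0, 0, 0.025], [0, 0, 0.025], [0, 0, 0.025], [0, 0, 0.01], [0, 0, 0], [0, 0, 0]]' --gripper '[0, 0, 0, 0, 0, 0, 0, 0, 0]'

```text
time: 9.08
tool_pos: [0.4904, 0.3053, 0.1268]
tcp_rot: [-1.919, -2.486, 0.004]
wrist_force: [-0.1, 0.5, 0.9]
width: -0.0
grip_force: 0.0
```

jog_arm --turn '[[0, 0, 0], [0, 0, 0], [0, 0, 0], [0, 0, 0], [0, 0, 0], [0, 0, 0], [0, 0, 0], [0, 0, 0], [0, 0, 0], [0, 0, 0], [0, 0, 0]]' --delta_pos '[[0, 0, 0.004], [0, 0, 0.004], [0, 0, 0.004], [0, 0, 0.004], [0, 0, 0.004], [0, 0, 0.004], [0, 0, 0.004], [0, 0, 0.004], [0, 0, 0.004], [0, 0, 0.004], [0, 0, 0]]' --gripper '[0, 0, 0, 0, 0, 0, 0, 0, 0, 0, 0]'

```text
time: 10.0
tool_pos: [0.4909, 0.3062, 0.087]
tcp_rot: [1.918, 2.488, -0.001]
wrist_force: [1.0, 0.1, 2.3]
width: -0.003
grip_force: 1.0
```

jog_arm --turn '[[0, 0, 0], [0, 0, 0], [0, 0, 0], [0, 0, 0], [0, 0, 0], [0, 0, 0], [0, 0, 0], [0, 0, 0], [0, 0, 0], [0, 0, 0]]' --delta_pos '[[0.001, 0, 0.004], [0.001, 0, 0.004], [0.001, 0, 0.004], [0.001, 0, 0.004], [0.001, 0, 0.004], [0, 0, 0.004], [0, 0, 0.004], [0, 0, 0.004], [0, 0, 0.004], [0, 0, 0]]' --gripper '[0, 0, 0, 0, 0, 0, 0, 0, 0, 0]'

```text
time: 10.83
tool_pos: [0.4899, 0.3113, 0.0512]
tcp_rot: [1.918, 2.488, 0.001]
wrist_force: [1.0, -1.6, 4.4]
width: 0.001
grip_force: 2.1
```

jog_arm --turn '[[0, 0, 0], [0, 0, 0], [0, 0, 0], [0, 0, 0]]' --delta_pos '[[0, 0, 0.002], [0, 0, 0.002], [0, 0, 0.002], [0, 0, 0]]' --gripper '[0, 0, 0, 0]'

```text
time: 11.17
tool_pos: [0.49, 0.3115, 0.0458]
tcp_rot: [1.918, 2.488, 0.001]
wrist_force: [0.4, -0.6, 4.5]
width: 0.0
grip_force: 2.0
```

```bash
python3 - <<'E'
from h import *
import cv2
st=read_state(); s=vision.read_camera("scene"); print(st["time"],st["tool_pos"],st["wrist_force"])
w=vision.read_camera("wrist")
def crop(im,x,y,w,h,k): return cv2.resize(im[y:y+h,x:x+w,::-1],(w*k,h*k),interpolation=cv2.INTER_CUBIC)
cv2.imwrite("pics/s4.png",np.hstack([crop(s,295,135,66,100,6),crop(w,180,140,130,197,3)[:591,:390][:600,:] if 0 else cv2.resize(w[140:384,160:330,::-1],(400,600))]))
E
```

```text
11.1667 [0.49   0.3115 0.0458] [ 0.4344 -0.6075  4.4517]
```

View pics/s4.png

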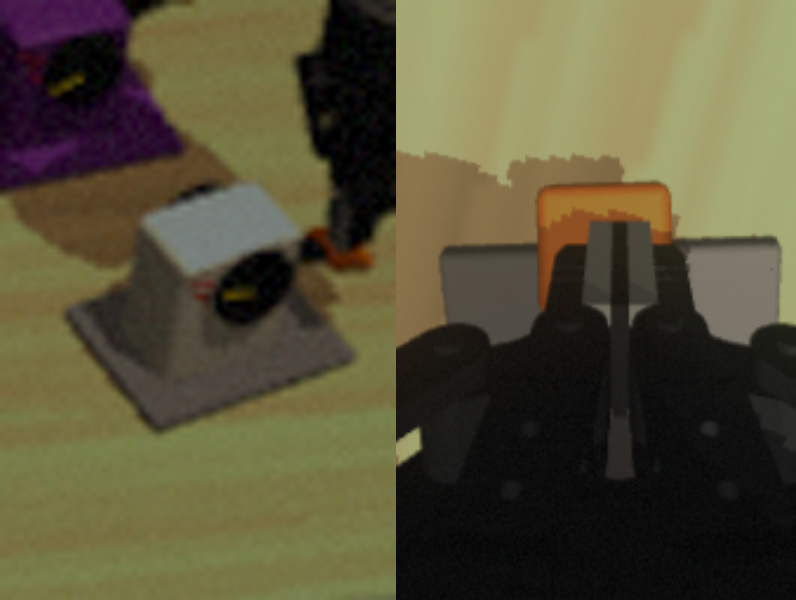

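The left half shows the fingers on the orange paddle, which slopes down, and the pointer turned up towards the red dots. The right half confirms the fingertip at (620,260) is on the pad. I'll ease further down while watching the force.

jog_arm --turn '[[0, 0, 0], [0, 0, 0]]' --delta_pos '[[0, 0, 0.0015], [0, 0, 0]]' --gripper '[0, 0]'

```text
time: 11.43
tool_pos: [0.4901, 0.3115, 0.0445]
tcp_rot: [1.918, 2.488, 0.002]
wrist_force: [-0.1, -0.4, 5.9]
width: 0.004
grip_force: 2.3
```

jog_arm --turn '[[0, 0, 0], [0, 0, 0]]' --delta_pos '[[0, 0, 0.001], [0, 0, 0]]' --gripper '[0, 0]'

```text
time: 11.6
tool_pos: [0.4902, 0.3115, 0.0437]
tcp_rot: [1.918, 2.488, 0.002]
wrist_force: [-0.6, -0.8, 5.9]
width: -0.004
grip_force: 2.6
```

jog_arm --turn '[[0, 0, 0], [0, 0, 0]]' --delta_pos '[[0, 0, 0.001], [0, 0, 0]]' --gripper '[0, 0]'

```text
time: 11.77
tool_pos: [0.4902, 0.3116, 0.0428]
tcp_rot: [1.918, 2.488, 0.002]
wrist_force: [0.3, -2.2, 7.2]
width: -0.003
grip_force: 2.8
```

jog_arm --turn '[[0, 0, 0], [0, 0, 0]]' --delta_pos '[[0, 0, 0.001], [0, 0, 0]]' --gripper '[0, 0]'

```text
time: 11.93
tool_pos: [0.4903, 0.3116, 0.042]
tcp_rot: [1.918, 2.488, 0.002]
wrist_force: [0.4, -2.7, 7.9]
width: -0.002
grip_force: 3.2
```

jog_arm --turn '[[0, 0, 0], [0, 0, 0]]' --delta_pos '[[0, 0, 0.001], [0, 0, 0]]' --gripper '[0, 0]'

```text
time: 12.1
tool_pos: [0.4903, 0.3116, 0.041]
tcp_rot: [1.918, 2.487, 0.002]
wrist_force: [0.6, -1.0, 7.8]
width: -0.002
grip_force: 3.0
```

jog_arm --turn '[[0, 0, 0], [0, 0, 0]]' --delta_pos '[[0, 0, 0.001], [0, 0, 0]]' --gripper '[0, 0]'

```text
time: 12.27
tool_pos: [0.4904, 0.3116, 0.0401]
tcp_rot: [1.918, 2.487, 0.002]
wrist_force: [0.1, -1.8, 8.5]
width: 0.001
grip_force: 3.2
```

jog_arm --turn '[[0, 0, 0], [0, 0, 0]]' --delta_pos '[[0, 0, 0.001], [0, 0, 0]]' --gripper '[0, 0]'

```text
time: 12.43
tool_pos: [0.4904, 0.3117, 0.0392]
tcp_rot: [1.918, 2.487, 0.003]
wrist_force: [0.5, -1.6, 8.1]
width: 0.0
grip_force: 3.5
```

jog_arm --turn '[[0, 0, 0], [0, 0, 0]]' --delta_pos '[[0, 0, 0.001], [0, 0, 0]]' --gripper '[0, 0]'

```text
time: 12.6
tool_pos: [0.4906, 0.3117, 0.039]
tcp_rot: [1.918, 2.487, 0.002]
wrist_force: [-1.7, -2.7, 12.2]
width: 0.002
grip_force: 5.3
```

jog_arm --turn '[[0, 0, 0], [0, 0, 0]]' --delta_pos '[[0, 0, 0.001], [0, 0, 0]]' --gripper '[0, 0]'

```text
time: 12.77
tool_pos: [0.4907, 0.3118, 0.0388]
tcp_rot: [1.918, 2.487, 0.003]
wrist_force: [-4.0, -2.9, 16.6]
width: -0.003
grip_force: 7.2
```

The hard stop is at z ≈ 0.039, which puts the third click at about 0.043. I'll back off to between the two.

jog_arm --turn '[[0, 0, 0], [0, 0, 0], [0, 0, 0], [0, 0, 0], [0, 0, 0], [0, 0, 0]]' --delta_pos '[[0, 0, -0.002], [0, 0, -0.0015], [0, 0, 0], [0, 0, 0], [0, 0, 0], [0, 0, 0]]' --gripper '[0, 0, 0, 0, 0, 0]'

```text
time: 13.27
tool_pos: [0.4903, 0.3122, 0.0407]
tcp_rot: [-1.919, -2.487, -0.004]
wrist_force: [-0.1, 0.6, 6.8]
width: 0.001
grip_force: 3.3
```

```bash
python3 - <<'E'
from h import *
import cv2
s=vision.read_camera("scene"); st=read_state(); print(st["time"],st["tool_pos"],st["wrist_force"])
def crop(im,x,y,w,h,k): return cv2.resize(im[y:y+h,x:x+w,::-1],(w*k,h*k),interpolation=cv2.INTER_CUBIC)
cv2.imwrite("pics/s5.png",np.hstack([crop(s,300,150,66,75,6),crop(s,170,160,66,75,6)]))
E
```

```text
13.3167 [0.4903 0.3122 0.0407] [-0.7884  0.5118  6.3923]
```

View pics/s5.png

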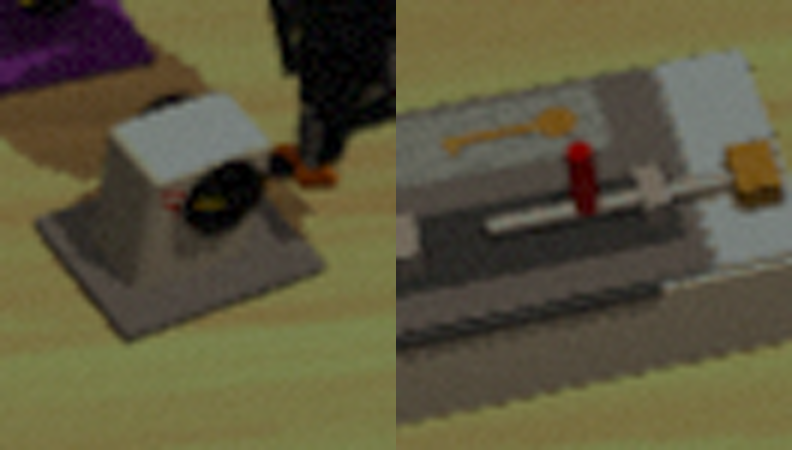

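The paddle (305,165) is held down with the fingers on it, and the pointer (210,200) is at the top red dots. The bolt's rod still reaches into the keeper at (740,185).

```bash
python3 -c "
from workcell import ticket
print(ticket.finish_job())"
```

```text
the job is handed in; nothing more can be done
None
```

I slid the bolt home to its hard stop in the keeper, then pressed the paddle down, and the fingers are still holding it just past the third click. I handed the job in at about 13 s; the hand-in gave no verdict.

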